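# Index the green filter on the microscope lamp's ratchet wheel

## Task

Two filter wheels stand on the microscopy bench. On the one with the blue knob, turn the knob clockwise (seen from above) until the green filter stands at the red pointer, with the yellow pawl dropped in behind that tooth, then let go so that the wheel rests on the pawl there. The wheel only ratchets forward, so do not click past the green filter, and leave the wheel with the black knob as it is.

Things in the scene. Friction and masses are not known exactly. Their poses are not given: they have to be found in the camera images.
- blue_grip (a point): Centre of the blue knob's bar, on the wheel's vertical axis: x along the bar, y across, z up; turns with the wheel. Bar 50 long, 14 wide, 36 mm tall (18 above, 18 below this point) on a 40 mm round collar 7 mm high. Toothed aluminium wheel, 144 mm wide, top 25 mm below this point; filters lie in its face. Fixed grey housing 190x174x40 mm; red pointer beside the rim. Things nearby are lower.
- blue_wheel (a joint): Blue-knob wheel's angle (rad), growing as the knob turns clockwise from above. Pawl holds it every 0.524 (30 deg): 0, 0.524, 1.047, 1.571... Green is at the pointer at 1.571. Starts held at about 0.524 or 1.047. Takes about 0.07 N m. A light spring draws it back: let go between teeth, it runs back to the tooth just passed, so turn some 0.2 (under 0.4) past 1.571, then let go.
- blue_pawl (a joint): Angle (rad) of that wheel's sprung yellow pawl, a 40 mm arm on the housing whose nose rides on the teeth: about 0 when dropped in behind a tooth, up to about 0.2 as a tooth lifts it.
- black_wheel (a joint): Angle (rad) of the other wheel, of the same make with a black knob, held on its own pawl at 0; to be left there.

How it is judged:
At the end, for the whole second after the job is handed in: The wheel with the blue knob is at rest with its green filter at the red pointer (within 10 degrees), its pawl dropped in behind that tooth (pawl angle under 0.08 rad), and the wheel with the black knob still within 10 degrees of where it was (value of joint blue_wheel between 1.4 and 1.745 rad and value of joint blue_pawl below 0.08 rad and velocity of joint blue_wheel between -0.05 and 0.05 rad/s and value of joint black_wheel below 0.17 rad); the robot touches nothing.
It fails at once if the wheel with the black knob was turned (value of joint black_wheel above 0.35 rad).
It fails at once if the wheel with the blue knob was clicked past the green filter, on to the next tooth (value of joint blue_wheel above 2.12 rad).
It also fails if it takes over 35 s, if anything falls off the work surface, if the arm or the gripper's body presses on something with over 40 N, if the wrist force passes 120 N, or if a joint passes its speed limit or range.

## Robot

A 7-joint arm with a two-finger parallel gripper is mounted at the origin on the work surface. World frame = base frame: x ahead of the robot, y to its left, z up, the work surface at z = 0. Lengths are in m, angles in rad, forces in N, time in s.
With the tool pointing down it reaches from about 0.425 to 0.875 m from the base axis. Payload 8.4 kg.
Tool frame: the origin (TCP) lies midway between the tips of the shut fingers; the grasp point (between the pads) lies 19 mm behind it (bot.grip_point_offset is the distance from the TCP to the grasp point, in m); y points along the fingers, x is the direction in which the jaws open and shut, and the axes are right-handed (so a half turn about y gives the same grasp; the last joint's range is limited). The gripper opens to 85 mm and grips with 20 to 120 N. Pads are 22 mm wide; open, the fingers measure 114 mm over their backs; the gripper's body (76 mm by 85 mm) begins 54 mm behind the grasp point. The pads swing forward as they close: fully open they stand 13 mm farther back than shut.
Start: joints at [-1.345, 0.333, 0.04, 1.465, -0.013, 1.343, -0.059], TCP at [0.207, 0.616, 0.231] pointing down, gripper open.
Joint ranges: [-2.58, 2.58], [-0.38, 2.09], [-1.3, 1.39], [0.25, 2.4], [-1.5, 4.64], [0.08, 2.09], [-2.65, 2.65]. Speed limits (rad/s): [2.22, 2.22, 2.79, 2.79, 3.14, 3.14, 3.14].

## Interface

Orientations are given as a 3x3 rotation matrix whose columns are the frame's x, y, z axes.
In Python, from rig import bot gives the robot as it stands. The module is installed in compiled form; this text tells all that it offers.
- The arm moves only by the tool send_rows, never from a script. Its argument "targets" is one flat list of numbers, 7 for each row, row after row: the shift along the tool's x, y, z in units of 25 mm (1.0 is 25 mm), then the turn, a rotation vector about the tool's x, y, z in units of 6 degrees (1.0 is 6 degrees), then the opening, from 0 (shut) to 1 (fully open). A call has exactly 8 rows; each row is the pose to reach, as a shift and turn from the pose measured when the call began, along the tool's axes at that moment; what a row does not reach only later rows make up. A row lasts 1/12 s, in which the tool goes at most 41.7 mm and 7.16 degrees, less where a joint would pass 70% of its speed; a pose out of reach is approached as far as the arm can. A call with a gripper value outside its range is refused whole. The fingers move at their own pace and stop on an object; "force" is the grip in N (left out, the last holds). Time passes only in rows, so rows that repeat a pose let the fingers close, or fill a call up. It gives the time, the measured TCP pose, the force and the opening at its end, in the units of the state.
- bot.observe(): the state, without advancing time (a new reading comes with each control period).
- bot.snapshot(name): name is "scene" or "top" or "wrist"; returns the picture (400x640x3 uint8, red, green, blue); there is no depth.
- bot.calibration(name): a dict with "fx", "fy", "cx", "cy" (pixels), "xyz" and "orientation" of the camera in the world. Camera axes: x right, y down, z forward; pixel columns grow to the right and rows downward; lengths in m; the calibration is good to about 2 mm. A picture is of the moment at which its call begins: read the wrist's pose just before it. calibration takes no time and is no camera call; for the wrist camera it gives the pose at the moment of the call.
- bot.close_job(): hands the job in, once; it reports no verdict.
The state is a dict: "time": time; "qpos": joint angles; "joint_velocities": joint speeds; "joint_efforts": joint torques, N m; "ee_pos": TCP position; "orientation": TCP orientation; "wrist_force": force on the tool from outside, world axes, zero at the start; "moment": the same for the moment, N m; "width": opening from 0.0 (shut) to 1.0 (fully open).
Only numpy, scipy, OpenCV 4.12 (cv2) and the standard library are available. Lean on these libraries where they do the work, as an engineer would, in place of code of your own. Each camera call takes 0.05 s, during which the arm holds its last target.

## Working session

There is one attempt and no reset: what is moved stays moved. The work goes in short steps, Python scripts to look and compute and a tool call to move; the robot and the scene stay as the last step left them, time stands still between calls to the robot, and variables do not carry over. Pictures are saved under pics/ and viewed, and the job is handed in when it is done.

Besides the shell and the picture viewer there is one more tool, called after "Request:" as name(argument=value, ...) on one line, values as JSON. send_rows: Moves the arm, as the interface text tells. Its arguments: {"type":"object","properties":{"targets":{"type":"array"},"force":{"type":"number"}},"required":["targets"]}

```bash
mkdir -p pics; python3 - <<'E'
from rig import bot
import cv2
s=bot.observe();print({k:s[k] for k in('time','ee_pos','orientation','width')})
for n in("scene","top","wrist"):
    c=bot.calibration(n);print(n,c)
    cv2.imwrite(f"pics/{n}0.png",bot.snapshot(n)[:,:,::-1])
E
```

```text
{'time': 0.0, 'ee_pos': array([0.20729224, 0.61556074, 0.23040249]), 'orientation': array([[ 3.19135967e-01, -4.15780679e-04, -9.47708849e-01],
       [ 9.47707485e-01, -1.61202167e-03,  3.19136215e-01],
       [-1.66041788e-03, -9.99998614e-01, -1.20415633e-04]]), 'width': 0.9974527794580635}
scene {'fx': 515.0633091196148, 'fy': 515.0633091196148, 'cx': 325.3315963359507, 'cy': 202.12601158365229, 'xyz': array([ 1.0482314 , -0.49779418,  1.10277557]), 'orientation': array([[ 0.67269078,  0.62042423, -0.4031884 ],
       [ 0.739858  , -0.55673693,  0.37769581],
       [ 0.00986175, -0.55237465, -0.83353763]])}
top {'fx': 513.0446221579789, 'fy': 513.0446221579789, 'cx': 326.7102785861223, 'cy': 201.50951916360543, 'xyz': array([ 0.44894367, -0.03948763,  1.19175653]), 'orientation': array([[-1.33165179e-03, -9.94294169e-01,  1.06664577e-01],
       [-9.99956015e-01,  3.33708591e-04, -9.37320282e-03],
       [ 9.28412602e-03, -1.06672367e-01, -9.94250879e-01]])}
wrist {'fx': 332.68803915495585, 'fy': 332.68803915495585, 'cx': 320.19148465489695, 'cy': 201.1016971224092, 'xyz': array([0.14483595, 0.63643673, 0.37299019]), 'orientation': array([[ 0.31888421,  0.91500301,  0.24714846],
       [ 0.947792  , -0.30736014, -0.08497098],
       [-0.00178512,  0.26134124, -0.96524482]])}
```

View pics/scene0.png

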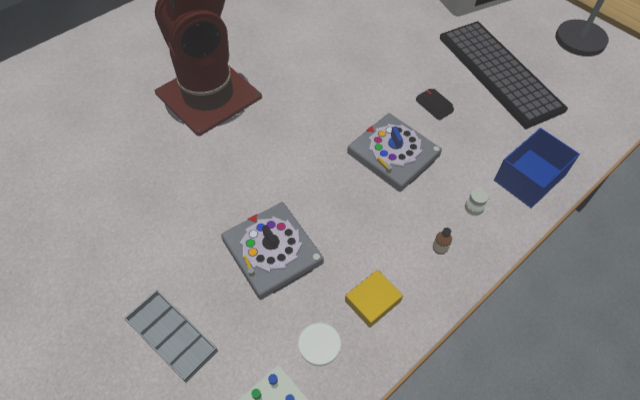

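View pics/top0.png

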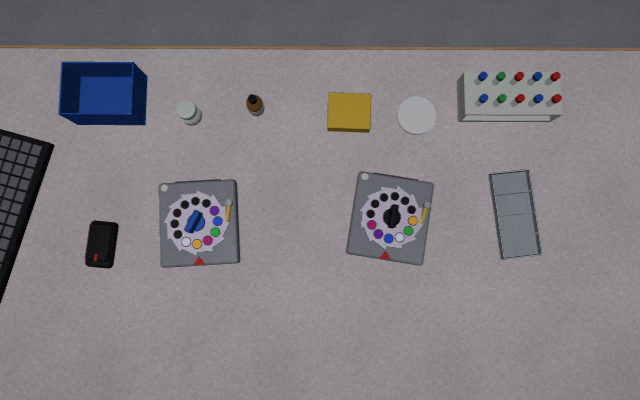

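View pics/wrist0.png

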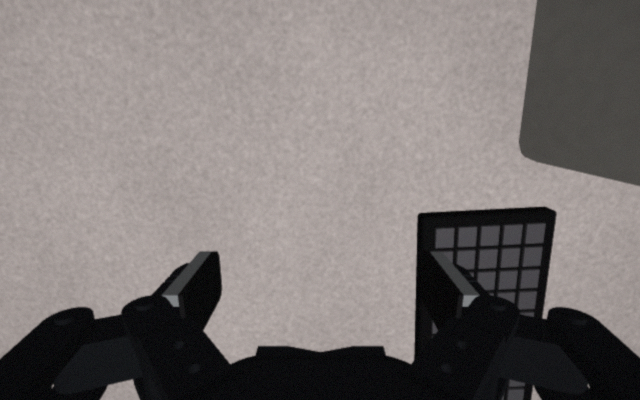

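```bash
python3 - <<'E'
import cv2,numpy as np
a=cv2.imread('pics/top0.png')[170:275,150:250];b=cv2.imread('pics/scene0.png')[105:195,340:450]
a=cv2.resize(a,(400,420),interpolation=cv2.INTER_CUBIC);b=cv2.resize(b,(400,420),interpolation=cv2.INTER_CUBIC)
cv2.imwrite('pics/z0.png',np.hstack([a,b]))
E
```

```text
(no output)
```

View pics/z0.png

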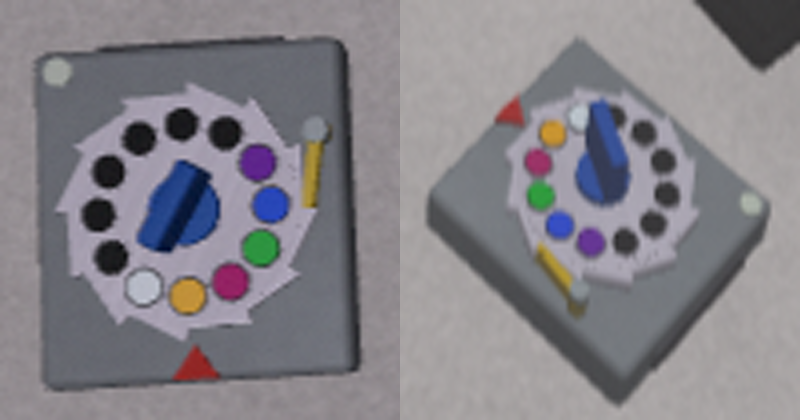

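```bash
cat > h.py <<'E'
import numpy as np,cv2
from rig import bot
def ray(c,p):
    d=c['orientation']@np.array([(p[0]-c['cx'])/c['fx'],(p[1]-c['cy'])/c['fy'],1.]);return np.array(c['xyz']),d/np.linalg.norm(d)
def plane(c,p,z):
    o,d=ray(c,p);return o+d*(z-o[2])/d[2]
def tri(rs):
    A=np.zeros((3,3));b=np.zeros(3)
    for o,d in rs:
        M=np.eye(3)-np.outer(d,d);A+=M;b+=M@o
    x=np.linalg.solve(A,b);return x,[np.linalg.norm(np.cross(x-o,d)) for o,d in rs]
E
python3 - <<'E'
from h import *
T=bot.calibration('top');S=bot.calibration('scene')
t=lambda u,v:(150+u/4-.4,170+v/4-.4); s=lambda u,v:(340+(u-400)/3.636-.4,105+v/4.667-.4)
for n,a,b in[('green',(261,248),(540,196)),('purple',(258,162),(591,242)),('white',(144,287),(579,118)),('pointer',(197,365),(511,112)),('bartop',(172,203),(608,135))]:
    print(n,tri([ray(T,t(*a)),ray(S,s(*b))]))
E
```

```text
green (array([0.50442174, 0.1974713 , 0.05547869]), [np.float64(0.00056128379857893), np.float64(0.0005612837985789777)])
purple (array([0.55220387, 0.20020994, 0.05631883]), [np.float64(0.0008243908299247032), np.float64(0.0008243908299247934)])
white (array([0.48282121, 0.26118683, 0.05507475]), [np.float64(0.0002491619048323086), np.float64(0.0002491619048321565)])
pointer (array([0.44012762, 0.23350452, 0.04513174]), [np.float64(0.0004625511324915418), np.float64(0.0004625511324915471)])
bartop (array([0.5267808 , 0.23735489, 0.09581568]), [np.float64(0.0009828866784175776), np.float64(0.0009828866784175698)])
```

Request:
send_rows(targets=[-0.8,0,-1.3,0,0.2,0,1,-1.6,0,-2.6,0,0.4,0,1,-2.4,0,-3.9,0,0.6,0,1,-3.2,0,-5.2,0,0.8,0,1,-4.0,0,-6.5,0,1.0,0,1,-4.8,0,-7.8,0,1.2,0,1,-5.6,0,-9.1,0,1.4,0,1,-6.4,0,-10.4,0,1.6,0,1], force=60)

```text
time: 0.82
ee_pos: [0.4035, 0.3793, 0.2308]
orientation: [[0.474, -0.0, -0.881], [0.881, -0.001, 0.474], [-0.001, -1.0, -0.0]]
wrist_force: [1.1, 0.9, -0.0]
width: 1.0
```

```bash
python3 - <<'E'
from h import *
import pickle
c=bot.calibration('wrist');im=bot.snapshot('wrist');cv2.imwrite('pics/w1.png',im[:,:,::-1]);pickle.dump(c,open('w1.pkl','wb'))
E
```

Request:
send_rows(targets=[-0.4,0,-1.1,0,0,0,1,-0.9,0,-2.3,0,0,0,1,-1.4,0,-3.6,0,0,0,1,-1.8,0,-4.8,0,0,0,1,-2.2,0,-6.0,0,0,0,1,-2.6,0,-6.8,0,0,0,1,-2.7,0,-7.0,0,0,0,1,-2.7,0,-7.0,0,0,0,1])

```text
time: 1.53
ee_pos: [0.5312, 0.2263, 0.2317]
orientation: [[0.486, 0.002, -0.874], [0.874, -0.005, 0.486], [-0.003, -1.0, -0.004]]
wrist_force: [-0.4, -0.2, -0.1]
width: 1.0
```

```bash
python3 - <<'E'
from h import *
import pickle
c=bot.calibration('wrist');im=bot.snapshot('wrist');cv2.imwrite('pics/w2.png',im[:,:,::-1]);pickle.dump(c,open('w2.pkl','wb'))
E
```

```text
(no output)
```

View pics/w1.png

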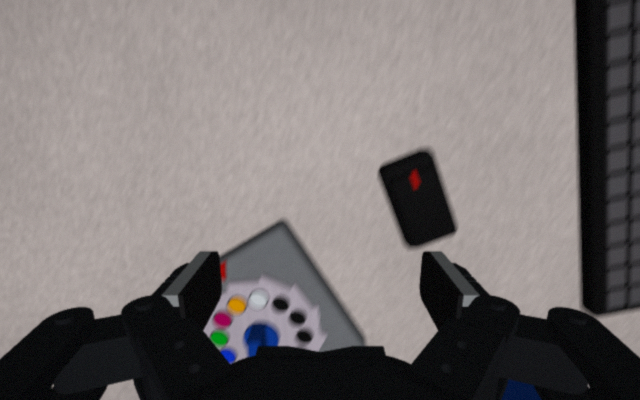

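View pics/w2.png

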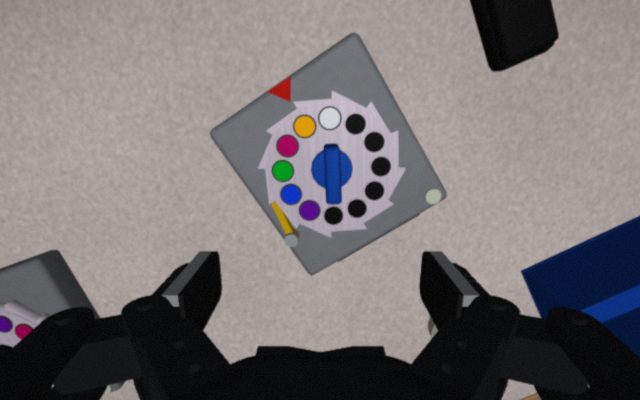

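```bash
python3 - <<'E'
from h import *
a=cv2.imread('pics/w2.png')[60:280,200:460]
cv2.imwrite('pics/z2.png',cv2.resize(a[70:160,80:190],(770,590),interpolation=cv2.INTER_CUBIC))
a=cv2.imread('pics/top0.png')[200:245,175:220]
cv2.imwrite('pics/z3.png',cv2.resize(a,(585,585),interpolation=cv2.INTER_CUBIC))
E
```

```text
(no output)
```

View pics/z2.png

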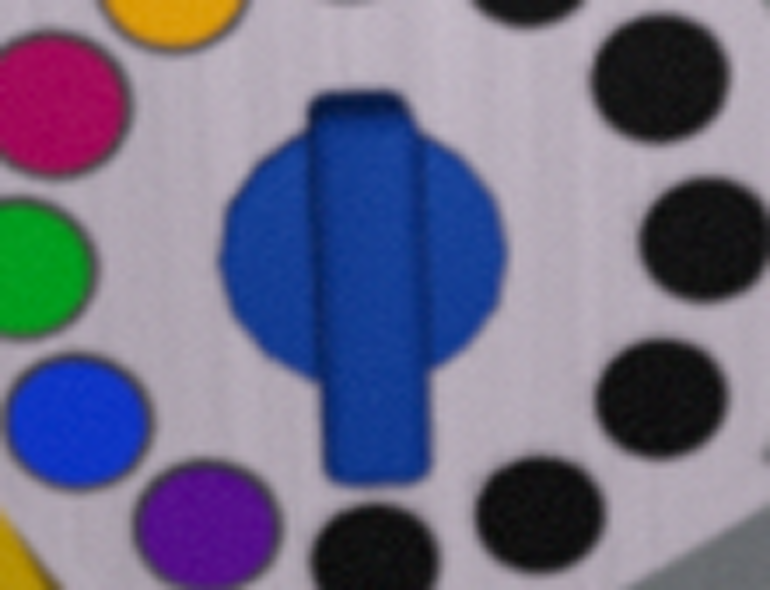

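View pics/z3.png

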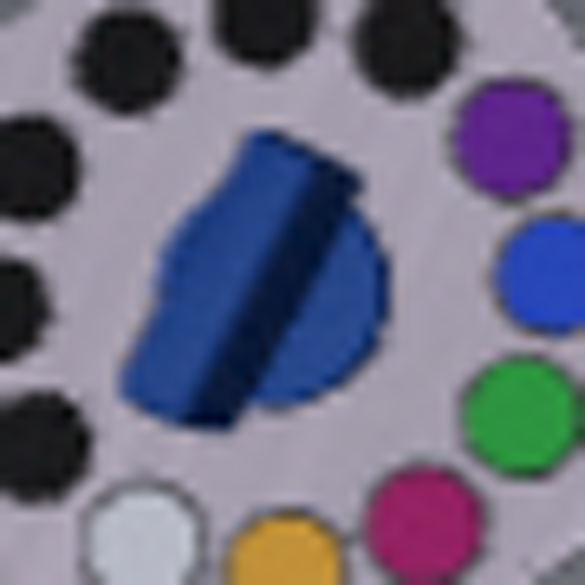

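```bash
python3 - <<'E'
from h import *
import pickle
W=pickle.load(open('w2.pkl','rb'));T=bot.calibration('top')
w=lambda u,v:(280+u/7-.43,130+v/6.556-.43);t=lambda u,v:(175+u/13-.46,200+v/13-.46)
# far end (w2 top row) = ? toward robot-> white side
P=[]
for a,b in[((315,125),(190,425)),((412,125),(123,392)),((328,480),(325,168)),((430,480),(262,132))]:
    x,e=tri([ray(W,w(*a)),ray(T,t(*b))]);print(x.round(4),np.round(e,4),'on z=.0985',plane(W,w(*a),.0985).round(4));P.append(x)
P=np.array([plane(W,w(*a),.0985) for a in((315,125),(412,125),(328,480),(430,480))])
print('c',P.mean(0),'ang',np.degrees(np.arctan2(*((P[2]+P[3]-P[0]-P[1])[[1,0]]))), 'len',np.linalg.norm(P[2]-P[0]),np.linalg.norm(P[0]-P[1]))
print('collar',plane(W,w(363,258),.0625))
wim=cv2.imread('pics/w2.png')
p={n:plane(W,q,.0555) for n,q in dict(green=(283,171),mag=(287,146),org=(305,126),white=(330,118),purple=(309.5,210.5),b1=(355.5,124),b2=(373.5,142),b3=(381,166.5),b4=(374.5,190.5),b5=(357,208.5),b6=(333.5,215.5),blue=(291,194.5)).items()}
m=np.mean(list(p.values()),0);print('ringcentre',m)
pt=plane(W,(281,89),.045)
f=lambda v:np.degrees(np.arctan2(v[1],v[0]))
print('green',f(p['green']-m),'ptr',f(pt-m),'orange',f(p['org']-m))
s=bot.observe();print(s['ee_pos'],s['orientation'].round(4),s['wrist_force'],bot.grip_point_offset,s['qpos'])
E
```

```text
[0.502  0.2453 0.0881] [0.0008 0.0008] on z=.0985 [0.5017 0.246  0.0985]
[0.5072 0.2557 0.0916] [0.0008 0.0008] on z=.0985 [0.5072 0.2559 0.0985]
[0.5442 0.2238 0.0908] [0.0008 0.0008] on z=.0985 [0.543  0.225  0.0985]
[0.5505 0.2347 0.0898] [0.0011 0.0011] on z=.0985 [0.549  0.236  0.0985]
c [0.52521259 0.24071064 0.0985    ] ang -26.214464014069332 len 0.0463107006407071 0.011400918275805371
collar [0.52521959 0.24075669 0.0625    ]
ringcentre [0.5263252  0.24067623 0.0555    ]
green -116.3283245094337 ptr -176.05541764650062 orange -176.95655342484167
[0.53021169 0.228266   0.23164697] [[ 0.4842  0.0016 -0.875 ]
 [ 0.875  -0.004   0.4842]
 [-0.0027 -1.     -0.0033]] [-0.72185895 -0.08167008 -0.12259858] 0.0187 [-0.80886985  0.18705825  0.37121482  1.66333949 -0.06555286  1.30445589
  0.63907441]
```

```bash
python3 - <<'E'
from h import *
import pickle
W=pickle.load(open('w2.pkl','rb'));T=bot.calibration('top');S=bot.calibration('scene')
t=lambda u,v:(150+u/4-.4,170+v/4-.4)
s=lambda u,v:(340+(u-400)/3.636-.4,105+v/4.667-.4)
for q,a,b in[((283,171),(261,248),(540,196)),((309.5,210.5),(258,162),(591,242)),((330,118),(144,287),(579,118)),((381,166.5),(108,171),(663,161))]:
    print(tri([ray(W,q),ray(T,t(*a))])[0],tri([ray(W,q),ray(S,s(*b))]),tri([ray(T,t(*a)),ray(S,s(*b))])[0])
E
```

```text
[0.50494604 0.19773    0.05258498] (array([0.5050699 , 0.19814603, 0.05554906]), [np.float64(0.00038998756632173046), np.float64(0.00038998756632186)]) [0.50442174 0.1974713  0.05547869]
[0.55256696 0.20045121 0.05329236] (array([0.55250091, 0.20116048, 0.05602715]), [np.float64(1.7017856259030595e-05), np.float64(1.7017856259032394e-05)]) [0.55220387 0.20020994 0.05631883]
[0.48336016 0.26208918 0.05093934] (array([0.48337817, 0.26172056, 0.05512865]), [np.float64(0.0005305785930518219), np.float64(0.0005305785930519154)]) [0.48282121 0.26118683 0.05507475]
[0.54723909 0.28302862 0.05495051] (array([0.54720789, 0.28308292, 0.05634415]), [np.float64(0.00017457541291722613), np.float64(0.00017457541291728858)]) [0.54693722 0.28260817 0.05633758]
```

Request:
send_rows(targets=[0.2,0.6,0.2,0,-0.2,0,1,0.36,1.6,0.42,0,-0.45,0,1,0.36,2.6,0.42,0,-0.45,0,1,0.36,3.6,0.42,0,-0.45,0,1,0.36,4.5,0.42,0,-0.45,0,1,0.36,5.2,0.42,0,-0.45,0,1,0.36,5.4,0.42,0,-0.45,0,1,0.36,5.4,0.42,0,-0.45,0,1])

```text
time: 2.25
ee_pos: [0.5238, 0.2419, 0.0952]
orientation: [[0.44, -0.001, -0.898], [0.898, -0.005, 0.44], [-0.005, -1.0, -0.001]]
wrist_force: [0.0, 0.0, -0.2]
width: 0.999
```

```bash
python3 - <<'E'
from h import *
c=bot.calibration('wrist');im=bot.snapshot('wrist');cv2.imwrite('pics/w3.png',im[:,:,::-1])
s=bot.observe();print(s['time'],s['ee_pos'],s['orientation'].round(4),s['wrist_force'])
T=np.eye(4)
def pr(X):
    p=c['orientation'].T@(np.array(X)-c['xyz']);return c['cx']+c['fx']*p[0]/p[2],c['cy']+c['fy']*p[1]/p[2]
print('axis at top',pr([.5255,.2407,.098]),'tcp',pr(s['ee_pos']))
E
```

```text
2.3 [0.52484307 0.24191503 0.09666189] [[ 4.408e-01  9.000e-04 -8.976e-01]
 [ 8.976e-01 -4.000e-03  4.408e-01]
 [-3.200e-03 -1.000e+00 -2.500e-03]] [0.75189078 0.01543403 0.47036448]
axis at top (np.float64(320.4081731164458), np.float64(264.25421427859015)) tcp (np.float64(322.158766109419), np.float64(260.7372609031635))
```

View pics/w3.png

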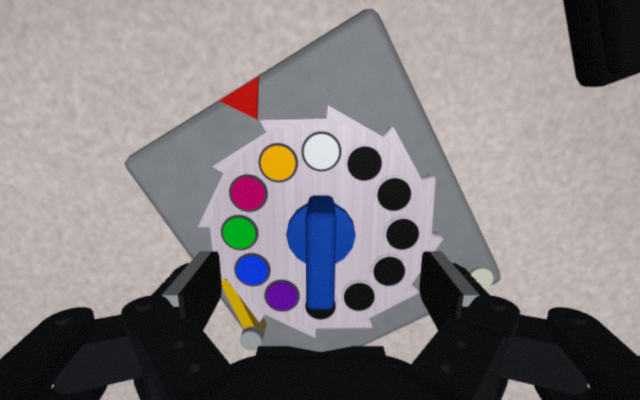

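Request:
send_rows(targets=[0,0.4,-0.04,0,0,0,1,-0.03,0.8,-0.04,0,0,0,1,-0.03,1.02,-0.04,0,0,0,1,-0.03,1.02,-0.04,0,0,0,0.8,-0.03,1.02,-0.04,0,0,0,0.5,-0.03,1.02,-0.04,0,0,0,0.2,-0.03,1.02,-0.04,0,0,0,0,-0.03,1.02,-0.04,0,0,0,0], force=40)

```text
time: 2.97
ee_pos: [0.5257, 0.2408, 0.0716]
orientation: [[0.441, 0.001, -0.898], [0.898, -0.004, 0.441], [-0.003, -1.0, -0.003]]
wrist_force: [-0.1, 0.4, 0.6]
width: 0.301
```

Request:
send_rows(targets=[0,0,0,0,0,0,0,0,0,0,0,0,0,0,0,0,0,0,0,0,0,0,0,0,0,0,0,0,0,0,0,0,0,0,0,0,0,0,0,0,0,0,0,0,0,0,0,0,0,0,0,0,0,0,0,0])

```text
time: 3.63
ee_pos: [0.5258, 0.2409, 0.0719]
orientation: [[0.441, 0.002, -0.898], [0.898, -0.003, 0.441], [-0.002, -1.0, -0.003]]
wrist_force: [-2.3, -1.1, 5.9]
width: 0.153
```

```bash
python3 - <<'E'
from h import *
im=bot.snapshot('wrist');cv2.imwrite('pics/w4.png',im[:,:,::-1])
s=bot.observe();print(s)
E
```

```text
{'time': 3.6833, 'qpos': array([-0.79219629,  0.33482319,  0.3373592 ,  1.83533471, -0.12575558,
        0.99280486,  0.71076787]), 'joint_velocities': array([ 1.47549688e-04,  3.01822566e-04, -8.36113448e-04, -1.18610452e-04,
       -8.28188185e-05,  2.75746112e-04,  8.74791423e-04]), 'joint_efforts': array([ -0.17040733, -54.31479335,   4.77784574, -33.82411122,
         0.11052696,  -0.80536058,   0.13198912]), 'ee_pos': array([0.52578333, 0.24084044, 0.07186251]), 'orientation': array([[ 0.44100636,  0.00157857, -0.89750259],
       [ 0.89750091, -0.00338981,  0.44099957],
       [-0.00234622, -0.99999301, -0.00291169]]), 'wrist_force': array([-2.79443449, -0.17309912,  5.36437072]), 'moment': array([-0.15578711,  0.48029619, -0.15633385]), 'width': 0.15425656550562095}
```

View pics/w4.png

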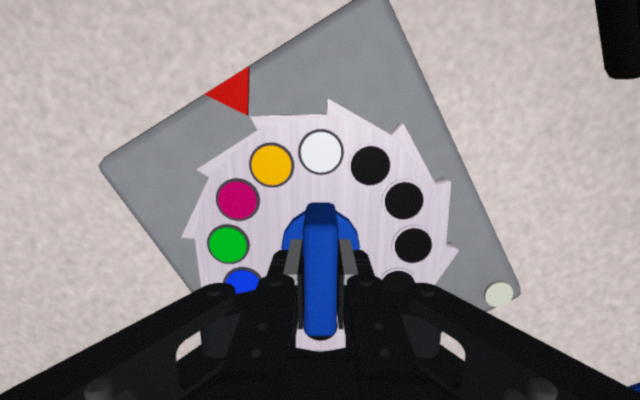

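Request:
send_rows(targets=[0,0,0,0,0.5,0,0,0,0,0,0,1.3,0,0,0,0,0,0,2.1,0,0,0,0,0,0,2.9,0,0,0,0,0,0,3.7,0,0,0,0,0,0,4.5,0,0,0,0,0,0,5.3,0,0,0,0,0,0,6.0,0,0])

```text
time: 4.35
ee_pos: [0.526, 0.241, 0.0719]
orientation: [[0.886, 0.002, -0.463], [0.463, -0.003, 0.886], [0.0, -1.0, -0.004]]
wrist_force: [0.1, -0.4, 2.2]
width: 0.153
```

```bash
python3 - <<'E'
from h import *
im=bot.snapshot('wrist');cv2.imwrite('pics/w5.png',im[:,:,::-1])
s=bot.observe();o=s['orientation'];print(s['time'],s['ee_pos'],o.round(3),s['wrist_force'],s['moment'],s['qpos'],np.degrees(np.arctan2(o[1,0],o[0,0])))
E
```

```text
4.4 [0.52594204 0.2410134  0.07186893] [[ 0.888  0.002 -0.459]
 [ 0.459 -0.003  0.888]
 [ 0.    -1.    -0.004]] [-0.71028722 -0.82425703  2.90918746] [0.0636915  0.11726537 0.01736791] [-0.88437362  0.345881    0.44910401  1.83969656 -0.17187056  0.99449817
  0.11269346] 27.336839916009747
```

View pics/w5.png

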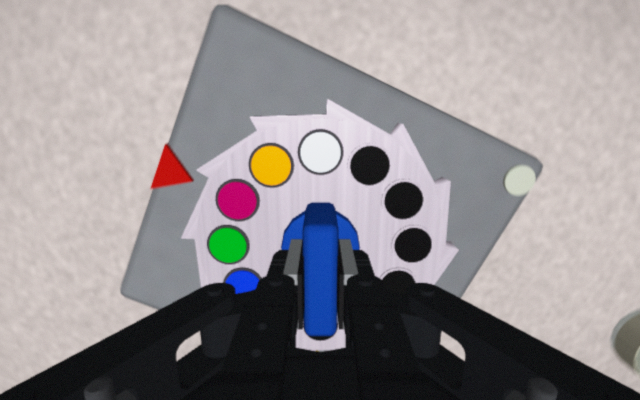

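Request:
send_rows(targets=[0,0,0,0,0.5,0,0,0,0,0,0,1.3,0,0,0,0,0,0,2.1,0,0,0,0,0,0,2.9,0,0,0,0,0,0,3.7,0,0,0,0,0,0,4.5,0,0,0,0,0,0,5.3,0,0,0,0,0,0,5.8,0,0])

```text
time: 5.07
ee_pos: [0.5263, 0.2411, 0.0719]
orientation: [[0.991, 0.003, 0.132], [-0.132, -0.003, 0.991], [0.003, -1.0, -0.003]]
wrist_force: [1.6, -1.1, 1.5]
width: 0.152
```

```bash
python3 - <<'E'
from h import *
im=bot.snapshot('wrist');cv2.imwrite('pics/w6.png',im[:,:,::-1])
s=bot.observe();o=s['orientation'];print(s['time'],s['ee_pos'],o.round(3),s['wrist_force'],s['moment'],np.degrees(np.arctan2(o[1,0],o[0,0])))
E
```

```text
5.1167 [0.5262378  0.2410862  0.07188789] [[ 0.991  0.003  0.134]
 [-0.134 -0.003  0.991]
 [ 0.003 -1.    -0.003]] [0.54914357 0.98467394 1.77556491] [0.04330248 0.05639856 0.04802941] -7.728223578173364
```

View pics/w6.png

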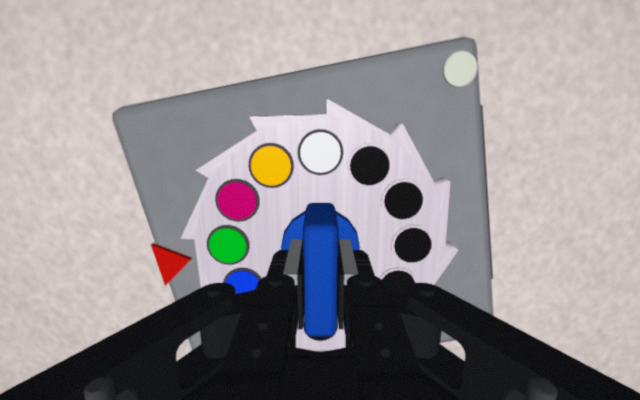

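Request:
send_rows(targets=[0,0,0,0,0,0,0.3,0,0,0,0,0,0,0.6,0,0,0,0,0,0,1,0,0,0,0,0,0,1,0,0,0,0,0,0,1,0,0,0,0,0,0,1,0,0,0,0,0,0,1,0,0,0,0,0,0,1])

```text
time: 5.78
ee_pos: [0.5262, 0.2411, 0.0719]
orientation: [[0.991, 0.003, 0.134], [-0.134, -0.003, 0.991], [0.003, -1.0, -0.003]]
wrist_force: [-0.2, 0.3, 0.6]
width: 0.997
```

Request:
send_rows(targets=[0,-0.4,0,0,0,0,1,0,-1,0,0,0,0,1,0,-2,0,0,0,0,1,0,-3,0,0,0,0,1,0,-4,0,0,0,0,1,0,-5,0,0,0,0,1,0,-5.5,0,0,0,0,1,0,-5.5,0,0,0,0,1])

```text
time: 6.45
ee_pos: [0.5274, 0.242, 0.213]
orientation: [[0.991, 0.007, 0.135], [-0.135, -0.0, 0.991], [0.007, -1.0, 0.001]]
wrist_force: [0.3, -0.5, 0.2]
width: 1.002
```

```bash
python3 - <<'E'
from h import *
im=bot.snapshot('wrist');cv2.imwrite('pics/w7.png',im[:,:,::-1])
im=bot.snapshot('top');cv2.imwrite('pics/t7.png',im[:,:,::-1])
s=bot.observe();print(s['time'],s['ee_pos'],s['wrist_force'])
E
```

```text
6.55 [0.52582271 0.24158297 0.20941386] [-0.25653158  0.24901347 -0.42170826]
```

View pics/w7.png

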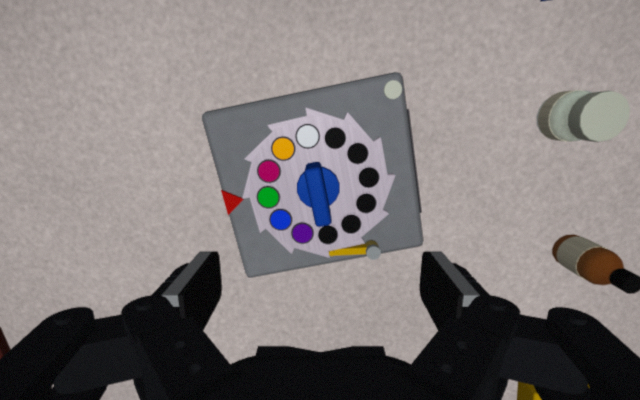

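View pics/t7.png

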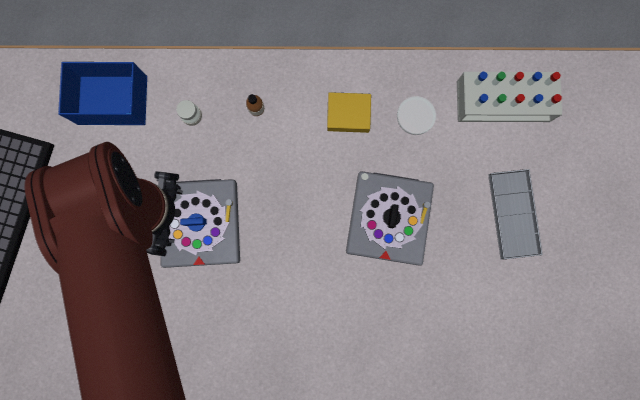

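```bash
python3 - <<'E'
from h import *
c=bot.calibration('wrist')
q=[(268,197),(268.5,171),(283,148.5),(307.5,136),(335,137.5),(358,153),(369,177),(366.5,203),(351,224),(328,234.5),(302.5,233),(280.5,219)]
p=[plane(c,x,.0555) for x in q];m=np.mean(p,0);f=lambda v:np.degrees(np.arctan2(v[1],v[0]))
print(m,f(p[0]-m),f(plane(c,(233,202),.045)-m))
a=cv2.imread('pics/w7.png')[90:280,200:430];cv2.imwrite('pics/z7.png',cv2.resize(a,(700,578),interpolation=cv2.INTER_CUBIC))
E
```

```text
[0.52430477 0.23985091 0.0555    ] -176.3631308544476 -175.9863364767477
```

View pics/z7.png

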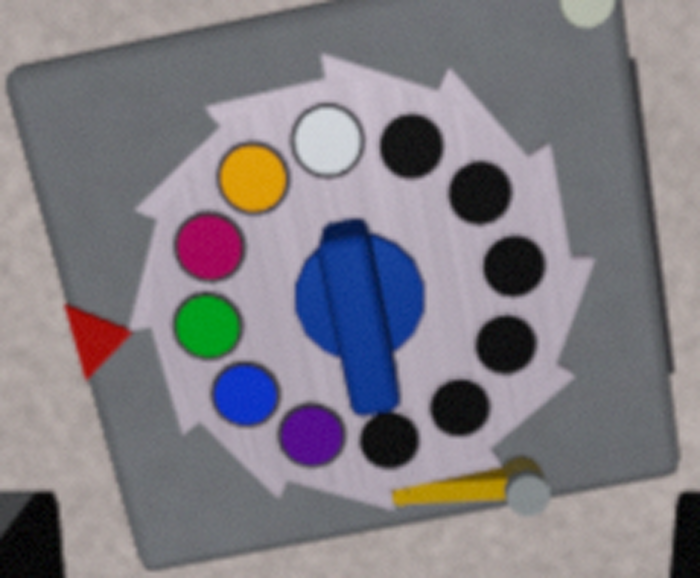

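Green is 0.4° from the pointer, the pawl's nose sits behind its tooth, and the arm is clear and still.

```bash
python3 - <<'E'
from rig import bot
print(bot.close_job())
E
```

```text
the job is handed in; nothing more can be done
None
```

I turned the blue knob about 71.6° clockwise in a single grasp, from its start near 0.524 rad to about 0.2 rad past green. I then let go, lifted the arm to about 0.21 m, and handed the job in at about 6.6 s.

- **Blue wheel:** in the wrist picture after release, the wheel had run back onto the pawl. The green filter stood 0.4° from the red pointer.
- **Pawl:** its nose sat behind a tooth in the picture, but I judged that by eye and did not measure the pawl angle. I also took no second picture to confirm the wheel was at rest.
- **Black wheel:** the top picture shows it looking the same as at the start. I compared it by eye only.
- **Arm:** the gripper was open and clear of everything, with the wrist force at noise level.
- **Disagreement between measurements:** the bar's top measured 0.088–0.092 m from the wrist and top cameras, against 0.096 m from the scene and top cameras. I gripped at about 0.09 m, which suited either figure and held without slipping.

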